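Nudge the long blank into the corner of fence and stop

TASK

Push the longer of the two striped wooden blanks along the carving board, never lifting it, until its long side lies flush against the fence and its end is up against the stop block; then leave it lying there. Do not disturb the shorter blank, the block of burs or the handpiece.

Things in the scene. Friction and masses are not known exactly. Their poses are not given: they have to be found in the camera images.
- board: Fixed wooden board on the bench, 260 (x) x 540 (y) x 20 mm, grey mat flush in its top; origin at the centre of its underside, top at z = 20 mm. Along its far (+x) edge runs a fixed wooden fence, 20 mm thick, 18 mm high above the top, full length; its inner face, looking to -x, is at x = +110 mm in the board's frame. The board is turned up to 0.2 rad from the world axes.
- stop: Stop block: wooden block 42 (x) x 30 (y) x 26 mm high with a steel screw head on top, fixed on the board touching the fence, towards the board's +y end and parallel to the board. Origin at the centre of its underside; its working face looks to its -y, at y = -15 mm in its frame.
- long_blank: The longer striped (light and dark wood) blank, loose: 42 (x) x 140 (y) x 24 mm high, 0.07 to 0.15 kg, origin at the centre of its underside. Starts flat on the board short of the fence, within 0.3 rad of parallel to it, on the -y side of the stop; the shorter blank may lie on either side. In place, its centre is 21 mm off the fence face and 70 mm off the stop face.
- short_blank: The shorter striped blank, of the same wood, loose: 42 (x) x 70 (y) x 24 mm high, origin at the centre of its underside. It lies on the board beside the longer blank; leave it alone.
- bur_block: Loose wooden block 85 (x) x 105 (y) x 40 mm full of steel burs standing up (overall height about 80 mm), on the bench to the right (-y) of the board; origin at the centre of its underside. Leave it alone.
- handpiece: Rotary carving handpiece, black and steel, lying on two rubber feet on the bench to the left (+y) of the board: about 180 mm long along its x, 34 mm wide, 30 mm high; origin on the bench below its middle. Leave it alone.
Mind the look-alikes: they are no part of the job. What is shaped like the long_blank but orange or yellow is not meant.

How it is judged:
By the outcome, as a careful person would: the job done as asked, in the order asked, and still so for the second after the job is handed in, with the robot touching nothing.
It also fails if it takes over 54 s, if anything falls off the work surface, if the arm or the gripper's body presses on something with over 40 N, if the wrist force passes 120 N, or if a joint passes its speed limit or range.

ROBOT

A 7-joint arm with a two-finger parallel gripper is mounted at the origin on the work surface. World frame = base frame: x ahead of the robot, y to its left, z up, the work surface at z = 0. Lengths are in m, angles in degrees, forces in N, time in s.
With the tool pointing down it reaches from about 0.425 to 0.925 m from the base axis. Payload 6.8 kg.
Tool frame: the origin (TCP) lies on the mounting face of the last link; the fingertips stand 173 mm ahead of it and the grasp point (between the pads) lies 155 mm ahead of it; z points along the fingers, y is the line along which they close (so a half turn about z gives the same grasp; the last joint's range is limited). The gripper opens to 85 mm and grips with 20 to 120 N. Pads are 22 mm wide; open, the fingers measure 114 mm over their backs; the gripper's body (76 mm by 85 mm) begins 54 mm behind the grasp point. The pads swing forward as they close: fully open they stand 13 mm farther back than shut.
Start: joints at [60.556, 27.33, 1.283, 89.118, -0.659, 63.558, -4.761], TCP at [0.266, -0.62, 0.405] pointing down, gripper open.
Joint ranges: [-169.35, 169.35], [-19.33, 120.38], [-80.79, 83.38], [13.8, 139.57], [-78.32, 258.32], [9.67, 109.79], [-169.56, 169.56]. Speed limits (degrees/s): [136.94, 136.94, 180, 180, 180, 180, 180].

INTERFACE

Orientations are given as [roll, pitch, yaw] about the fixed x, y, z axes, in that order (R = Rz(yaw) Ry(pitch) Rx(roll)).
In Python, from workcell import * gives the robot as it stands.
- The arm moves only by the tool play_rows, never from a script. Its argument "commands" is a list of rows, each a list of 3 entries, a list of its own where there are three numbers: the gripper command: -1 is fully open, 1 is shut, values between are in proportion, then the shift along the tool's x, y, z in mm, then the turn about the tool's z in degrees. A call has 1 to 8 rows; each row shifts and turns the commanded pose from where the row before left it, along the tool's axes as they then stand; what a row does not reach is not made up. A row lasts 1/10 s, in which the tool goes at most 50 mm and 8.59 degrees, less where a joint would pass 70% of its speed; a pose out of reach is approached as far as the arm can. A call with a gripper value outside its range is refused whole. The fingers move at their own pace and stop on an object; "squeeze" is the grip in N (left out, the last holds). Time passes only in rows, so rows that do not move let the fingers close. It gives the time, the measured TCP pose, the force, the opening and the grip force at its end, in the units of the state.
- state(): the state, without advancing time (a new reading comes with each control period).
- camera(name): name is "scene" or "side" or "wrist"; returns the picture (420x560x3 uint8, red, green, blue); there is no depth.
- camera_info(name): a dict with "intrinsics" (3x3 intrinsics, pixels), "dist_coeffs" ([k1, k2, p1, p2, k3] as OpenCV has them; the pictures are not rectified), "origin" and "attitude" of the camera in the world. Camera axes: x right, y up, looking along -z (the intrinsics and any distortion apply to the point x, -y, -z); pixel columns grow to the right and rows downward; lengths in m; the calibration is good to about 2 mm. A picture is of the moment at which its call begins: read the wrist's pose just before it. camera_info takes no time and is no camera call; for the wrist camera it gives the pose at the moment of the call.
- finish_job(): hands the job in; it is judged then, once.
The state is a dict: "t": time; "joint_positions": joint angles; "qd": joint speeds; "joint_torque": joint torques, N m; "ee_pos": TCP position; "tcp_rot": TCP orientation; "ft_force": force on the tool from outside, world axes, zero at the start; "moment": the same for the moment, N m; "finger_gap": finger opening in m; "grip_force": force on a finger pad.
Only numpy, scipy, OpenCV 4.12 (cv2) and the standard library are available. Lean on these libraries where they do the work, as an engineer would, in place of code of your own. Each camera call takes 0.05 s, during which the arm holds its last target. There are 200 camera calls.

## Working session

There is one attempt and no reset: what is moved stays moved. The work goes in short steps, Python scripts to look and compute and a tool call to move; the robot and the scene stay as the last step left them, time stands still between calls to the robot, and variables do not carry over. Pictures are saved under pics/ and viewed, at most 13 in all, crops included, and the job is handed in when it is done.

Besides the shell and the picture viewer there is one more tool, called after "Request:" by a JSON object that holds its "op" and its "data". play_rows: Moves the arm, as the interface text tells. Its arguments: {"type":"object","properties":{"commands":{"type":"array","items":{"type":"array"}},"squeeze":{"type":"number"}},"required":["commands"]}

```bash
mkdir -p pics
python3 - <<'E'
from workcell import *
import cv2,numpy as np
s=state();print(s['t'],s['ee_pos'],s['tcp_rot'],s['finger_gap'])
for n in ['scene','side']:
    i=camera_info(n);print(n,i)
    cv2.imwrite(f'pics/{n}0.png',cv2.cvtColor(camera(n),cv2.COLOR_RGB2BGR))
E
```

```text
0.0 [ 0.26635482 -0.61993065  0.40371375] [-1.79894104e+02  8.04625547e-03  2.32500854e+01] 0.08522209006512878
scene {'intrinsics': array([[399.35083721,   0.        , 279.00403507],
       [  0.        , 399.35083721, 210.33560929],
       [  0.        ,   0.        ,   1.        ]]), 'dist_coeffs': array([-0.07413144,  0.        ,  0.        ,  0.        ,  0.        ]), 'origin': array([ 1.08052453, -0.73274217,  0.97941407]), 'attitude': array([44.91200024,  0.16328759, 39.37192824])}
side {'intrinsics': array([[469.33991956,   0.        , 276.69647765],
       [  0.        , 469.33991956, 214.82691948],
       [  0.        ,   0.        ,   1.        ]]), 'dist_coeffs': array([-0.03857799,  0.        ,  0.        ,  0.        ,  0.        ]), 'origin': array([0.32340623, 0.97339771, 0.74450883]), 'attitude': array([  55.43216413,    0.70100275, -171.60661136])}
```

View pics/scene0.png

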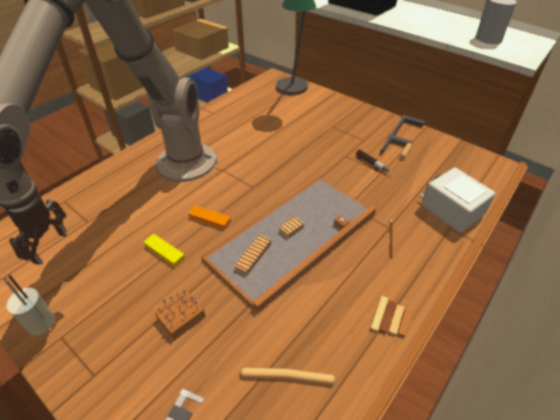

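View pics/side0.png

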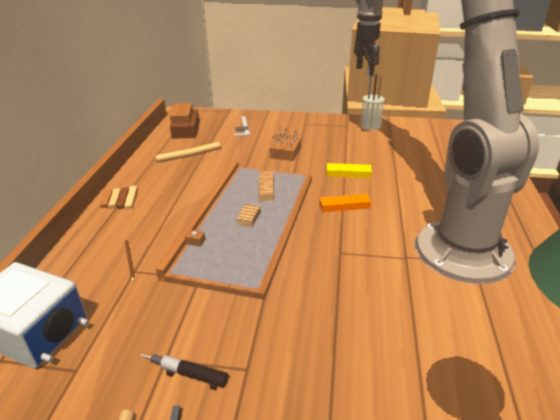

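The long striped blank is at scene (253,254), the short one at (291,227) and the stop at (341,222). The look-alikes are the orange bar (209,217), the yellow bar (164,250) and a striped pair off the board (388,316). The striped long piece on the mat is the one I want, so I'll check it in a close crop.

```bash
cat > h.py <<'E'
from workcell import *
import cv2,numpy as np
from scipy.spatial.transform import Rotation as R
def cam(n):
    i=camera_info(n); return i['intrinsics'],i['dist_coeffs'],np.array(i['origin']),R.from_euler('xyz',i['attitude'],degrees=True).as_matrix()
def ground(c,px,z):
    K,D,o,A=c
    u=cv2.undistortPoints(np.float64(px).reshape(-1,1,2),K,D).reshape(-1,2)
    d=np.c_[u[:,0],-u[:,1],-np.ones(len(u))]@A.T
    return o+d*((np.array(z)-o[2])/d[:,2])[:,None]
def project(c,P):
    K,D,o,A=c
    q=(np.float64(P)-o)@A; q=q*[1,-1,-1]
    return cv2.projectPoints(q,np.zeros(3),np.zeros(3),K,D)[0].reshape(-1,2)
E
python3 - <<'E'
import cv2
a=cv2.imread('pics/scene0.png')[170:310,195:385]
cv2.imwrite('pics/c1.png',cv2.resize(a,None,fx=4,fy=4,interpolation=cv2.INTER_CUBIC))
E
```

```text
(no output)
```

View pics/c1.png

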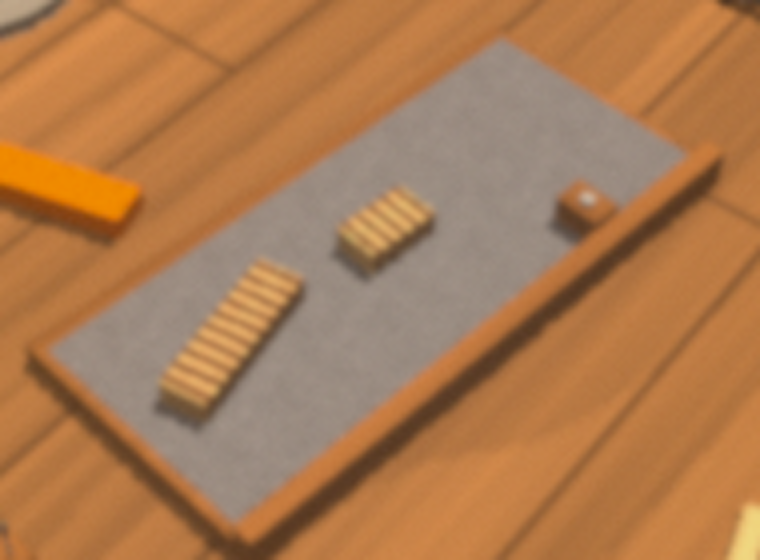

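The crop shows two striped blanks on the mat. The long one's top corners are at crop (265,258), (303,280), (202,410) and (160,382). The short one is around (385,225) and the stop around (586,203).

Run:
```python
from h import *
c=cam('scene')
f=lambda p:(np.array(p)+.5)/4-.5+[195,170]
def show(n,p,z):
    g=ground(c,f(p),[z]*len(p));print(n,g[:,:2].round(4).tolist());return g[:,:2]
b=show('board top -x edge: far(+y) ,near',[(500,38),(33,345)],.02)
e=show('fence top inner',[(690,158),(243,518)],.038)
show('fence top outer',[(720,157),(243,545)],.038)
L=show('long',[(265,258),(303,280),(202,410),(160,382)],.044)
S=show('short',[(400,188),(435,210),(372,265),(338,237)],.044)
T=show('stop top',[(583,178),(617,203),(590,224),(557,203)],.046)
for q in(b,e): d=q[0]-q[1];print(np.hypot(*d),np.degrees(np.arctan2(-d[0],d[1])))
for q in(L,S):
    d=q[0]+q[1]-q[2]-q[3];print(q.mean(0),np.hypot(*d)/2,np.degrees(np.arctan2(-d[0],d[1])))
```

```text
board top -x edge: far(+y) ,near [[0.4846, 0.2249], [0.416, -0.2943]]
fence top inner [[0.7081, 0.182], [0.6505, -0.3148]]
fence top outer [[0.7271, 0.1991], [0.6646, -0.3306]]
long [[0.5096, -0.1305], [0.5472, -0.1289], [0.5705, -0.2688], [0.5297, -0.2698]]
short [[0.5447, -0.0037], [0.5815, -0.0054], [0.5788, -0.0833], [0.5397, -0.0773]]
stop top [[0.6549, 0.0984], [0.6918, 0.092], [0.6874, 0.0588], [0.6542, 0.0614]]
0.5237288114002723 -7.527543742510726
0.500093021817571 -6.611959674216867
[ 0.5392442  -0.19948671] 0.14126013072786875 8.845523241629966
[ 0.56117214 -0.04241667] 0.07581983314077188 -2.8910634556478345
```

Request:
{"op": "play_rows", "data": {"commands": [[-1,[0,0,0],7.5],[-1,[0,0,0],7.5],[-1,[0,0,0],7.5],[-1,[0,0,0],7.5],[-1,[10,-28,0],0],[-1,[10,-28,0],0],[-1,[10,-28,0],0],[-1,[10,-28,0],0]]}}

```text
t: 0.9
ee_pos: [0.3197, -0.5124, 0.4042]
tcp_rot: [-180.0, 0.0, -6.8]
ft_force: [0.8, 0.5, 0.7]
finger_gap: 0.0857
grip_force: 0.0
```

Request:
{"op": "play_rows", "data": {"commands": [[-1,[10,-28,0],0],[-1,[10,-28,0],0],[-1,[10,-28,0],0],[-1,[10,-28,0],0],[-1,[10,-28,0],0],[-1,[10,-28,0],0],[-1,[10,-28,0],0],[-1,[10,-28,0],0]]}}

```text
t: 1.7
ee_pos: [0.4254, -0.2994, 0.4044]
tcp_rot: [-180.0, 0.0, -6.8]
ft_force: [0.6, -0.0, 0.2]
finger_gap: 0.0858
grip_force: 0.0
```

Request:
{"op": "play_rows", "data": {"commands": [[-1,[0,-4,0],0],[-1,[0,0,0],0],[-1,[0,0,0],0]]}}

```text
t: 2.0
ee_pos: [0.425, -0.2976, 0.4046]
tcp_rot: [180.0, 0.0, -6.8]
ft_force: [-0.4, 0.0, 0.7]
finger_gap: 0.0854
grip_force: 0.0
```

Run:
```python
from h import *
s=state();print(s['t'],s['ee_pos'],s['tcp_rot'],s['ft_force'])
print(camera_info('wrist'))
a=camera('wrist');cv2.imwrite('pics/w1.png',cv2.cvtColor(cv2.resize(a,(784,588)),cv2.COLOR_RGB2BGR))
```

```text
2.0 [ 0.42498343 -0.29760333  0.40456731] [ 1.79973149e+02  2.80098727e-02 -6.82412834e+00] [-0.43745187  0.00266418  0.70364681]
{'intrinsics': array([[322.99705722,   0.        , 280.29793631],
       [  0.        , 322.99705722, 209.64985434],
       [  0.        ,   0.        ,   1.        ]]), 'dist_coeffs': array([-0.04114398,  0.        ,  0.        ,  0.        ,  0.        ]), 'origin': array([ 0.50561485, -0.30747864,  0.37422469]), 'attitude': array([-1.84058688e+01, -2.53609830e-02, -9.68802716e+01])}
```

View pics/w1.png

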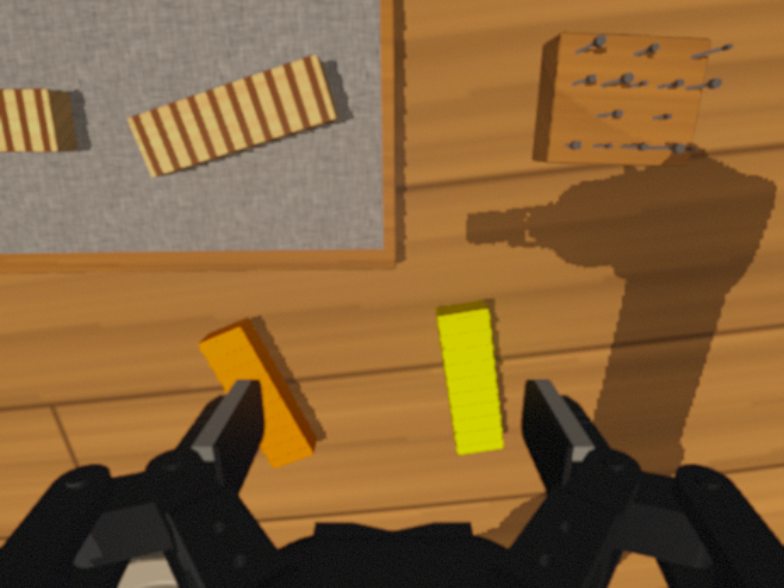

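The wrist picture shows the long striped blank with top corners at (130,118), (318,55), (336,118) and (156,176). The short one's -y end is at about (60,120), the bur block is at (555-710,35-165), and the decoys are the orange and yellow bars below. The choice of blank is confirmed.

Run:
```python
from h import *
c=cam('wrist')
yaw=np.radians(-6.82);ex=np.array([np.cos(yaw),np.sin(yaw)]);ey=np.array([-ex[1],ex[0]]);B=np.c_[ex,ey]
def show(n,p,z):
    g=ground(c,np.array(p)/1.4,[z]*len(p))[:,:2];print(n,g.round(3).tolist(),'B',(g@B).round(3).tolist());return g
L=show('long',[(130,118),(318,55),(336,118),(156,176)],.044)
d=L[0]+L[3]-L[1]-L[2];print(L.mean(0),np.hypot(*d)/2,np.degrees(np.arctan2(-d[0],d[1])),L.mean(0)@B)
e=show('board edge',[(396,262),(403,0)],.02)
e2=show('board -x edge',[(396,262),(0,267)],.02)
d=e2[1]-e2[0];print(np.degrees(np.arctan2(-d[0],d[1])))
show('bur base',[(545,160),(562,35)],.02)
show('short',[(52,90),(58,152)],.044)
s=state();print(s['ee_pos'][:2]@B)
```

```text
long [[0.546, -0.129], [0.568, -0.266], [0.527, -0.272], [0.505, -0.137]] B [[0.557, -0.064], [0.595, -0.197], [0.556, -0.207], [0.518, -0.076]]
[ 0.53641248 -0.20093178] 0.13732659535189712 9.118459624710868 [ 0.55647765 -0.13581072]
board edge [[0.415, -0.3], [0.599, -0.327]] B [[0.447, -0.248], [0.634, -0.253]]
board -x edge [[0.415, -0.3], [0.451, 0.029]] B [[0.447, -0.248], [0.445, 0.083]]
-6.339100716312704
bur base [[0.48, -0.421], [0.565, -0.436]] B [[0.527, -0.361], [0.613, -0.366]]
short [[0.572, -0.08], [0.531, -0.07]] B [[0.577, -0.011], [0.536, -0.007]]
[ 0.45722464 -0.24528943]
```

Request:
{"op": "play_rows", "data": {"commands": [[-1,[9,-27.5,0],0],[-1,[9,-27.5,0],0],[-1,[9,-27.5,0],0],[-1,[9,-27.5,0],0],[-1,[0,0,40],0],[-1,[0,0,40],0],[-1,[0,0,40],0],[-1,[0,0,40],0]]}}

```text
t: 2.85
ee_pos: [0.4739, -0.193, 0.2434]
tcp_rot: [180.0, -0.0, -6.9]
ft_force: [0.6, 0.1, -0.3]
finger_gap: 0.0851
grip_force: 0.0
```

Request:
{"op": "play_rows", "data": {"commands": [[-1,[0,0,25],0],[-1,[0,0,15],0],[-1,[0,0,10],0],[-1,[0,0,7],0],[-1,[0,0,0],0],[-1,[0,0,0],0]]}}

```text
t: 3.45
ee_pos: [0.4746, -0.192, 0.1883]
tcp_rot: [180.0, -0.1, -6.8]
ft_force: [-0.2, -0.5, 0.5]
finger_gap: 0.0855
grip_force: 0.0
```

Run:
```python
from h import *
s=state();print(s['t'],s['ee_pos'],s['tcp_rot'],s['ft_force'])
a=camera('wrist');b=camera('side')[140:280,160:330]
o=np.vstack([cv2.resize(a,(400,300)),cv2.resize(b,(400,300),interpolation=cv2.INTER_CUBIC)])
cv2.imwrite('pics/w2.png',cv2.cvtColor(o,cv2.COLOR_RGB2BGR))
```

```text
3.45 [ 0.47456169 -0.19200438  0.18829704] [ 1.79983173e+02 -6.06953489e-02 -6.77697119e+00] [-0.2238941  -0.49766816  0.47921528]
```

View pics/w2.png

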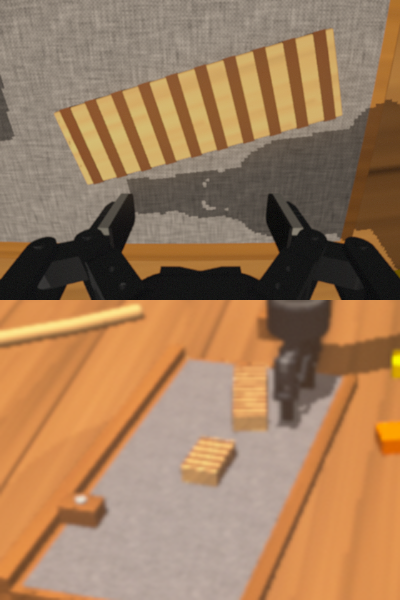

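The fingers stand beside the blank's long side in the wrist view, with the left tip at (130,200) and the blank's corner at (90,183). I'll push toward the fence now.

Request:
{"op": "play_rows", "data": {"commands": [[-1,[8,0,0],0],[-1,[10,0,0],0],[-1,[10,0,0],0],[-1,[10,0,0],0],[-1,[10,0,0],0],[-1,[10,0,0],0],[-1,[10,0,0],0],[-1,[10,0,0],0]]}}

```text
t: 4.35
ee_pos: [0.5525, -0.2009, 0.1876]
tcp_rot: [180.0, 0.0, -6.8]
ft_force: [-0.4, -0.8, -0.5]
finger_gap: 0.0855
grip_force: 0.1
```

Request:
{"op": "play_rows", "data": {"commands": [[-1,[10,0,0],0],[-1,[8,0,0],0],[-1,[7,0,0],0],[-1,[6,0,0],0],[-1,[6,0,0],0],[-1,[5,0,0],0],[-1,[3,0,0],0],[-1,[0,0,0],0]]}}

```text
t: 5.15
ee_pos: [0.5968, -0.2061, 0.1877]
tcp_rot: [-180.0, -0.0, -6.7]
ft_force: [0.8, -0.2, -0.0]
finger_gap: 0.0853
grip_force: 0.0
```

Run:
```python
from h import *
s=state();print(s['t'],s['ee_pos'],s['tcp_rot'],s['ft_force'])
yaw=np.radians(-6.82);ex=np.array([np.cos(yaw),np.sin(yaw)]);ey=np.array([-ex[1],ex[0]]);print(s['ee_pos'][:2]@np.c_[ex,ey])
a=camera('wrist');cv2.imwrite('pics/w3.png',cv2.cvtColor(a,cv2.COLOR_RGB2BGR))
```

```text
5.15 [ 0.59681139 -0.2060841   0.18772077] [-1.79998367e+02 -2.52905066e-02 -6.74346836e+00] [ 0.75953489 -0.23403931 -0.04608594]
[ 0.61706103 -0.13375418]
```

View pics/w3.png

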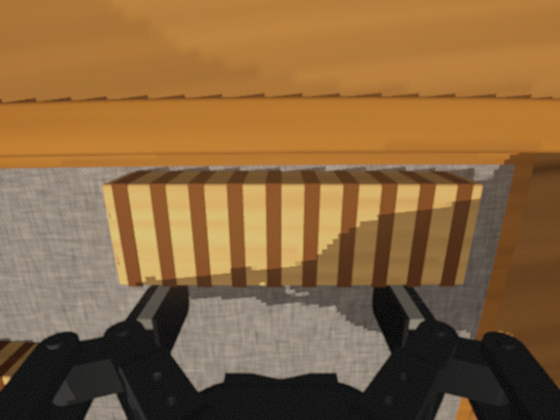

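The blank is now square to the fence, a small gap off it (top far edge at row 184, fence foot at row 165). I'll close the gap gently.

Request:
{"op": "play_rows", "data": {"commands": [[-1,[4,0,0],-0.3],[-1,[3,0,0],0],[-1,[2,0,0],0],[-1,[2,0,0],0],[-1,[0,0,0],0],[-1,[0,0,0],0]]}}

```text
t: 5.8
ee_pos: [0.6071, -0.2074, 0.1875]
tcp_rot: [180.0, 0.0, -6.4]
ft_force: [-1.1, 0.4, 1.5]
finger_gap: 0.0852
grip_force: 0.7
```

Request:
{"op": "play_rows", "data": {"commands": [[-1,[1,0,0],0],[-1,[1,0,0],0],[-1,[0,0,0],0],[-1,[0,0,0],0]]}}

```text
t: 6.2
ee_pos: [0.6079, -0.2074, 0.1873]
tcp_rot: [-180.0, 0.3, -6.4]
ft_force: [-7.2, 1.7, 5.4]
finger_gap: 0.0851
grip_force: 3.6
```

Request:
{"op": "play_rows", "data": {"commands": [[-1,[1,0,0],0],[-1,[0,0,0],0],[-1,[0,0,0],0]]}}

```text
t: 6.5
ee_pos: [0.6082, -0.2074, 0.1872]
tcp_rot: [-180.0, 0.4, -6.4]
ft_force: [-9.1, 1.2, 5.6]
finger_gap: 0.0854
grip_force: 4.9
```

Request:
{"op": "play_rows", "data": {"commands": [[-1,[1,0,0],0],[-1,[0,0,0],0],[-1,[0,0,0],0]]}}

```text
t: 6.8
ee_pos: [0.6085, -0.2075, 0.1871]
tcp_rot: [-180.0, 0.5, -6.4]
ft_force: [-12.4, 2.0, 8.4]
finger_gap: 0.0855
grip_force: 6.3
```

The blank is against the fence, since the force rises at a fixed position. I'll back off, lift, shut the fingers and go round to the -y end.

Request:
{"op": "play_rows", "data": {"commands": [[-1,[-10,0,0],0],[-1,[-10,0,0],0],[-1,[0,0,-35],0],[-1,[0,0,-35],0],[1,[13,28,0],0],[1,[13,28,0],0],[1,[13,28,0],0],[1,[13,28,0],0]]}}

```text
t: 7.6
ee_pos: [0.6307, -0.3239, 0.2581]
tcp_rot: [180.0, -0.1, -6.5]
ft_force: [0.8, -0.4, 0.2]
finger_gap: 0.0283
grip_force: 0.0
```

Request:
{"op": "play_rows", "data": {"commands": [[1,[0,0,0],0],[1,[0,0,0],0],[1,[0,0,0],0],[1,[0,0,0],0]]}}

```text
t: 8.0
ee_pos: [0.6307, -0.3211, 0.2577]
tcp_rot: [-179.9, -0.0, -6.3]
ft_force: [0.1, 0.2, -0.6]
finger_gap: 0.0001
grip_force: 0.0
```

Run:
```python
from h import *
s=state();print(s['t'],s['ee_pos'],s['tcp_rot'],s['ft_force'],s['finger_gap'])
yaw=np.radians(-6.5);ex=np.array([np.cos(yaw),np.sin(yaw)]);ey=np.array([-ex[1],ex[0]]);print(s['ee_pos'][:2]@np.c_[ex,ey])
a=camera('wrist');b=camera('scene')[200:305,195:335]
o=np.hstack([cv2.resize(a,(400,300)),cv2.resize(b,(400,300),interpolation=cv2.INTER_CUBIC)])
cv2.imwrite('pics/w4.png',cv2.cvtColor(o,cv2.COLOR_RGB2BGR))
```

```text
8.0 [ 0.63069344 -0.32110561  0.25773963] [-1.79948663e+02 -2.21589220e-03 -6.34819489e+00] [ 0.12435607  0.15297991 -0.60812608] 0.00013052660264445732
[ 0.66298943 -0.24764498]
```

View pics/w4.png

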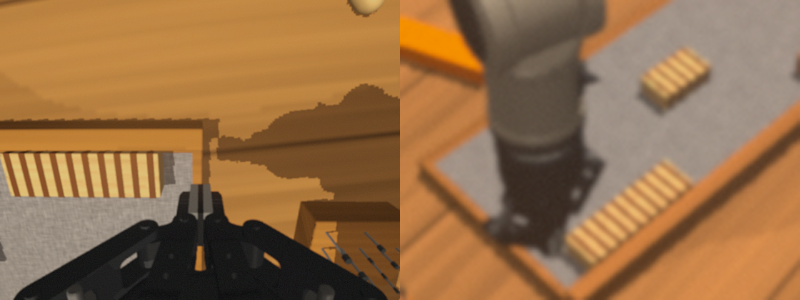

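The left view shows the blank lying along the fence with its -y end at col 160. The shut fingers at col 197 are clear of it, and the bur block starts at col 300, also clear. Next I descend and push along the fence.

Request:
{"op": "play_rows", "data": {"commands": [[1,[0,0,25],0],[1,[0,0,20],0],[1,[0,0,12],0],[1,[0,0,0],0],[1,[0,-5,0],0],[1,[0,-5,0],0],[1,[0,-5,0],0],[1,[0,0,0],0]]}}

```text
t: 8.9
ee_pos: [0.633, -0.3063, 0.2016]
tcp_rot: [-180.0, -0.1, -6.4]
ft_force: [-0.4, 0.4, -0.5]
finger_gap: -0.0002
grip_force: 0.0
```

Request:
{"op": "play_rows", "data": {"commands": [[1,[0,-6,0],0],[1,[0,-6,0],0],[1,[0,-8,0],0],[1,[0,-8,0],0],[1,[0,-8,0],0],[1,[0,-8,0],0],[1,[0,-8,0],0],[1,[0,-8,0],0]]}}

```text
t: 9.7
ee_pos: [0.639, -0.2475, 0.2007]
tcp_rot: [180.0, 0.0, -6.4]
ft_force: [-0.7, -0.6, 0.7]
finger_gap: 0.0
grip_force: 0.4
```

Request:
{"op": "play_rows", "data": {"commands": [[1,[0,-8,0],0],[1,[0,-8,0],0],[1,[0,-8,0],0],[1,[0,-8,0],0],[1,[0,-8,0],0],[1,[0,-8,0],0],[1,[0,-8,0],0],[1,[0,-4,0],0]]}}

```text
t: 10.5
ee_pos: [0.6459, -0.1872, 0.2007]
tcp_rot: [-180.0, 0.0, -6.4]
ft_force: [-0.4, -0.8, 0.1]
finger_gap: 0.0001
grip_force: 0.3
```

Run:
```python
from h import *
s=state();print(s['t'],s['ee_pos'],s['tcp_rot'],s['ft_force'],s['finger_gap'])
yaw=np.radians(-6.5);ex=np.array([np.cos(yaw),np.sin(yaw)]);ey=np.array([-ex[1],ex[0]]);print(s['ee_pos'][:2]@np.c_[ex,ey])
a=camera('wrist');b=camera('scene')[190:280,240:360]
o=np.hstack([cv2.resize(a,(400,300)),cv2.resize(b,(400,300),interpolation=cv2.INTER_CUBIC)])
cv2.imwrite('pics/w5.png',cv2.cvtColor(o,cv2.COLOR_RGB2BGR))
```

```text
10.5 [ 0.645918   -0.18716909  0.20065185] [-1.79963930e+02  3.16231484e-03 -6.38719817e+00] [-0.35581514 -0.78863225  0.05010597] 7.903528073015256e-05
[ 0.66295409 -0.11284594]
```

View pics/w5.png

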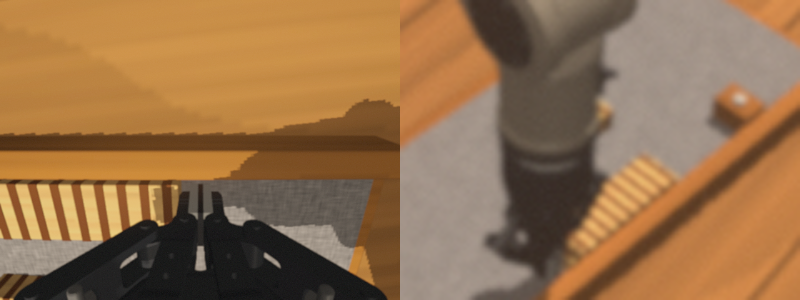

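The blank is sliding along the fence ahead of the fingers. The left view has its end at col 178 and its far edge on the fence, and the right view shows the stop still ahead. I'll carry on.

Request:
{"op": "play_rows", "data": {"commands": [[1,[0,-8,0],0],[1,[0,-9,0],0],[1,[0,-9,0],0],[1,[0,-9,0],0],[1,[0,-9,0],0],[1,[0,-9,0],0],[1,[0,-9,0],0],[1,[0,-6,0],0]]}}

```text
t: 11.4
ee_pos: [0.6535, -0.1197, 0.2007]
tcp_rot: [-180.0, 0.0, -6.4]
ft_force: [-1.0, -0.4, 0.0]
finger_gap: -0.0001
grip_force: 0.3
```

Request:
{"op": "play_rows", "data": {"commands": [[1,[0,-4,0],0],[1,[0,-4,0],0],[1,[0,-3,0],0],[1,[0,-3,0],0],[1,[0,-2,0],0],[1,[0,0,0],0],[1,[0,0,0],0]]}}

```text
t: 12.1
ee_pos: [0.6553, -0.105, 0.2008]
tcp_rot: [-180.0, -0.0, -6.4]
ft_force: [0.9, -0.3, -0.3]
finger_gap: 0.0002
grip_force: 0.0
```

Request:
{"op": "play_rows", "data": {"commands": [[1,[0,-2,0],0],[1,[0,-1,0],0],[1,[0,-1,0],0],[1,[0,0,0],0],[1,[0,0,0],0]]}}

```text
t: 12.6
ee_pos: [0.6556, -0.101, 0.2007]
tcp_rot: [-180.0, -0.0, -6.4]
ft_force: [-0.3, 0.2, -0.2]
finger_gap: -0.0004
grip_force: 0.0
```

Request:
{"op": "play_rows", "data": {"commands": [[1,[0,-2,0],0],[1,[0,-1,0],0],[1,[0,-1,0],0],[1,[0,0,0],0],[1,[0,0,0],0]]}}

```text
t: 13.1
ee_pos: [0.6561, -0.097, 0.2007]
tcp_rot: [-180.0, 0.0, -6.4]
ft_force: [0.5, -0.4, 0.1]
finger_gap: 0.0002
grip_force: 0.0
```

Request:
{"op": "play_rows", "data": {"commands": [[1,[0,-1,0],0],[1,[0,-1,0],0],[1,[0,0,0],0],[1,[0,0,0],0]]}}

```text
t: 13.5
ee_pos: [0.6563, -0.095, 0.2007]
tcp_rot: [-180.0, -0.0, -6.4]
ft_force: [0.6, -0.4, 0.3]
finger_gap: -0.0003
grip_force: 0.0
```

Request:
{"op": "play_rows", "data": {"commands": [[1,[0,-1,0],0],[1,[0,-1,0],0],[1,[0,0,0],0],[1,[0,0,0],0]]}}

```text
t: 13.9
ee_pos: [0.6565, -0.093, 0.2007]
tcp_rot: [-180.0, -0.0, -6.4]
ft_force: [0.1, 0.6, 0.1]
finger_gap: 0.0002
grip_force: 0.0
```

Request:
{"op": "play_rows", "data": {"commands": [[1,[0,-1,0],0],[1,[0,-1,0],0],[1,[0,0,0],0],[1,[0,0,0],0]]}}

```text
t: 14.3
ee_pos: [0.6567, -0.091, 0.2007]
tcp_rot: [-180.0, 0.0, -6.4]
ft_force: [-0.7, 0.2, -0.0]
finger_gap: -0.0001
grip_force: 0.0
```

Request:
{"op": "play_rows", "data": {"commands": [[1,[0,-1,0],0],[1,[0,-1,0],0],[1,[0,0,0],0],[1,[0,0,0],0]]}}

```text
t: 14.7
ee_pos: [0.657, -0.089, 0.2007]
tcp_rot: [-180.0, -0.0, -6.4]
ft_force: [-0.4, 0.7, -0.3]
finger_gap: -0.0
grip_force: 0.0
```

Request:
{"op": "play_rows", "data": {"commands": [[1,[0,-1,0],0],[1,[0,-1,0],0],[1,[0,0,0],0],[1,[0,0,0],0]]}}

```text
t: 15.1
ee_pos: [0.6571, -0.0879, 0.2007]
tcp_rot: [179.9, 0.0, -6.5]
ft_force: [0.1, -3.1, 0.3]
finger_gap: -0.0003
grip_force: 1.6
```

Run:
```python
from h import *
s=state();print(s['t'],s['ee_pos'],s['ft_force'])
a=camera('wrist');b=camera('side')[140:280,160:330]
o=np.hstack([cv2.resize(a,(400,300)),cv2.resize(b,(400,300),interpolation=cv2.INTER_CUBIC)])
cv2.imwrite('pics/w6.png',cv2.cvtColor(o,cv2.COLOR_RGB2BGR))
```

```text
15.1 [ 0.65705874 -0.08794097  0.20072624] [ 0.1368017  -3.05680822  0.28096935]
```

View pics/w6.png

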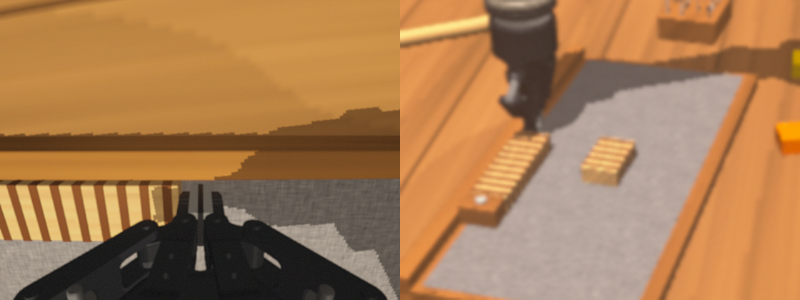

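Force has risen at the stop. The side view shows the blank in line between the fingers and the stop, and the short blank untouched. I'll press a touch more, back off and re-seat the long side on the fence.

Request:
{"op": "play_rows", "data": {"commands": [[1,[0,-1,0],0],[1,[0,-1,0],0],[1,[0,0,0],0],[1,[0,0,0],0]]}}

```text
t: 15.6
ee_pos: [0.6571, -0.0875, 0.2007]
tcp_rot: [179.8, 0.0, -6.6]
ft_force: [-1.3, -7.6, 0.3]
finger_gap: -0.0001
grip_force: 3.7
```

Request:
{"op": "play_rows", "data": {"commands": [[1,[0,6,0],0],[1,[0,10,0],0],[1,[0,0,-35],0],[1,[0,0,-35],0],[-1,[-10,-25,0],0],[-1,[-10,-25,0],0],[-1,[-12,-25,0],0],[-1,[-8,-20,0],0]]}}

```text
t: 16.4
ee_pos: [0.6259, -0.0002, 0.2709]
tcp_rot: [-179.9, 0.0, -6.4]
ft_force: [0.6, 0.0, -0.2]
finger_gap: 0.0581
grip_force: 0.0
```

Request:
{"op": "play_rows", "data": {"commands": [[-1,[0,0,0],0],[-1,[0,0,0],0],[-1,[0,0,0],0],[-1,[0,0,0],0],[-1,[0,0,0],0]]}}

```text
t: 16.9
ee_pos: [0.6267, -0.0033, 0.2706]
tcp_rot: [180.0, -0.0, -6.5]
ft_force: [-0.0, 0.5, -1.1]
finger_gap: 0.0852
grip_force: 0.0
```

Run:
```python
from h import *
s=state();print(s['t'],s['ee_pos'],s['tcp_rot'],s['finger_gap'])
yaw=np.radians(-6.5);ex=np.array([np.cos(yaw),np.sin(yaw)]);ey=np.array([-ex[1],ex[0]]);print(s['ee_pos'][:2]@np.c_[ex,ey])
a=camera('wrist');cv2.imwrite('pics/w7.png',cv2.cvtColor(cv2.resize(a,(784,588)),cv2.COLOR_RGB2BGR))
```

```text
16.9 [ 0.62668754 -0.00333174  0.27063844] [ 1.79982191e+02 -4.44575280e-03 -6.54223906e+00] 0.08523725478268097
[0.62303626 0.06763272]
```

View pics/w7.png

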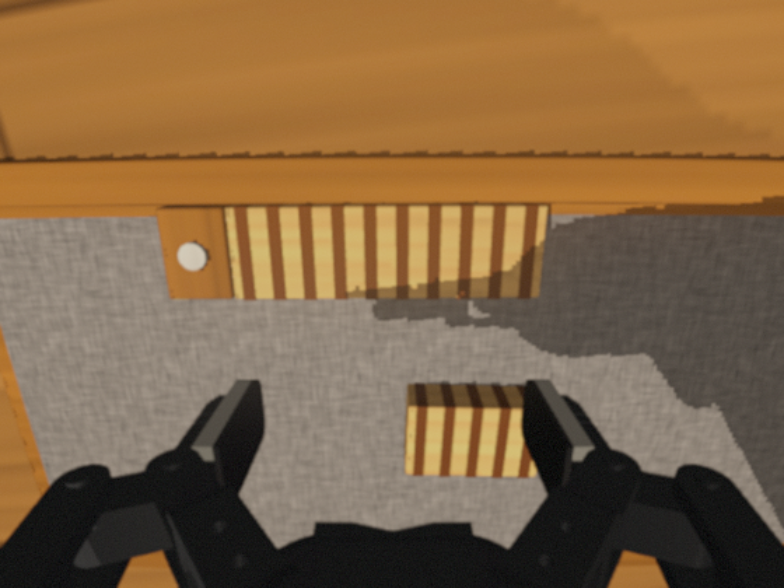

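The blank sits flush on the fence and against the stop (blank cols 228-548, far edge row 205, stop at 160-230). The short blank is at (465,440), clear. I'll give the long side one gentle two-finger press to seat it.

Request:
{"op": "play_rows", "data": {"commands": [[-1,[0,0,30],0],[-1,[0,0,25],0],[-1,[0,0,18],0],[-1,[0,0,10],0],[-1,[0,0,0],0],[-1,[2,0,0],0],[-1,[2,0,0],0],[-1,[0,0,0],0]]}}

```text
t: 17.75
ee_pos: [0.6301, -0.0026, 0.1884]
tcp_rot: [180.0, 0.1, -6.4]
ft_force: [-5.2, -0.7, 2.5]
finger_gap: 0.0853
grip_force: 2.4
```

Request:
{"op": "play_rows", "data": {"commands": [[-1,[1,0,0],0],[-1,[1,0,0],0],[-1,[0,0,0],0],[-1,[0,0,0],0]]}}

```text
t: 18.15
ee_pos: [0.6307, -0.0025, 0.188]
tcp_rot: [180.0, 0.3, -6.4]
ft_force: [-10.5, 0.4, 6.3]
finger_gap: 0.0851
grip_force: 4.9
```

Request:
{"op": "play_rows", "data": {"commands": [[-1,[1,0,0],0],[-1,[1,0,0],0],[-1,[0,0,0],0],[-1,[0,0,0],0]]}}

```text
t: 18.55
ee_pos: [0.6314, -0.0024, 0.1877]
tcp_rot: [179.9, 0.5, -6.4]
ft_force: [-14.8, 1.3, 9.5]
finger_gap: 0.0853
grip_force: 7.6
```

Request:
{"op": "play_rows", "data": {"commands": [[-1,[-5,0,0],0],[-1,[-7,0,0],0],[-1,[0,0,0],0],[-1,[0,0,-25],0],[-1,[0,0,-35],0],[-1,[0,0,-35],0],[-1,[0,0,-5],0],[-1,[0,0,0],0]]}}

```text
t: 19.35
ee_pos: [0.6234, -0.0019, 0.2895]
tcp_rot: [-180.0, -0.2, -6.5]
ft_force: [-0.1, 0.1, -0.9]
finger_gap: 0.0858
grip_force: 0.0
```

Run:
```python
from h import *
s=state();print(s['t'],s['ee_pos'],s['ft_force'])
a=camera('wrist');cv2.imwrite('pics/w8.png',cv2.cvtColor(cv2.resize(a,(784,588)),cv2.COLOR_RGB2BGR))
```

```text
19.35 [ 0.62339581 -0.00185531  0.28947689] [-0.06715262  0.08633411 -0.92982446]
```

View pics/w8.png

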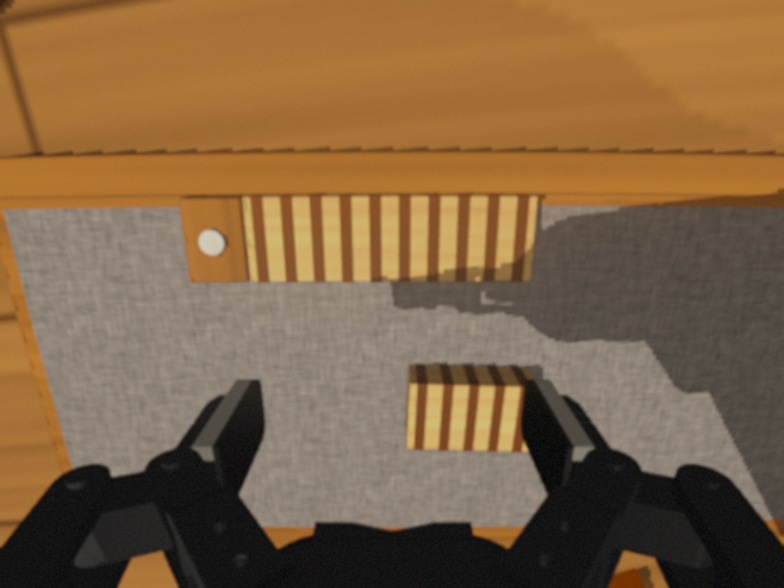

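The blank (cols 243-540, rows 195-282) lies flush on the fence and touches the stop. The arm is clear of everything, so I'm handing in.

```bash
python3 -c "
from workcell import *
print(finish_job())"
```

```text
the job is handed in; nothing more can be done
None
```

The long blank now lies flush against the fence with its end against the stop block, pushed there without lifting; nothing else was touched, and the job was handed in at about 19 s of the 54 s allowed.

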